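# Clamp a bumper in the ratchet vice

### The job

Stand the black bumper that has the wide collar upright on the bed of the ratchet vice, between the V anvil and the jaw, and let go of it. Then swing the vice's lever back and forth until the jaw has pushed the bumper home into the V and clamps it firmly, stopping when the handle takes about 8 N to pull (beyond 10 N the bumper gets crushed). Finish with the lever swung back to its left stop, and leave the other things where they are.

Things in the scene. Friction and masses are not known exactly. Their poses are not given: they have to be found in the camera images.
- bumper: loose black rubber bumper, 0.1 to 0.2 kg: straight round collar 54 mm across and 34 mm tall, above it a cone (to be gripped) narrowing from 40 to 32 mm, 75 mm tall in all, red ring on top; origin under its middle, z up. It stands among three plain cones without collar, 52 mm tall; which of the four spots it has varies
- vice: ratchet vice fixed to the table, yaw within 0.3 rad: grey bed 100 mm (x) by 300 mm (y), top 12 mm above the table; origin at table height under the bed, 10 mm to +y of its middle. It closes along its +y (left seen from the robot): fixed V anvil at the left end, then the sliding jaw, ratchet wheel with lever at the right end. Anvil and jaw tops 44 mm above the table
- anvil: fixed steel V anvil at the left end of the vice, open towards the jaw (120 degree V), bolted to the bed 65 to 86 mm along +y from the vice's origin (differs each time); origin at table height straight below the seat; axes as the vice
- seat (a point): point on the bed's top (12 mm above the table), fixed to the anvil: where the middle of the bumper's foot comes to stand when the collar lies in the V; axes as the vice
- jaw: sliding steel jaw, 58 mm wide, flat face, driven along the vice's +y by the wheel, 5.2 mm a notch, through a buffer spring inside the vice: once it rests on the bumper it stops, and each further notch only adds about 22 N of clamping force, which does not show in its position
- jaw_face (a point): middle of the jaw's face, 30 mm above the table; at the start 13 to 50 mm short of where it touches a bumper that stands on the seat
- wheel_axis (a point): point on the vertical axis of ratchet wheel and lever, 52 mm above the table; the wheel (80 mm across, 24 teeth, 15 degrees each) lies at 20 to 32 mm height under the lever
- lever (a joint): lever angle, rad: 0 at its left stop, growing anticlockwise seen from above to 1.1 at its right stop; at 0.55 it points along the vice's -x. Swinging 0 to 1.1 drives wheel and jaw (3 or 4 notches a full stroke); swinging back clicks over the teeth while a second pawl holds the wheel, which first slips back up to one notch. Stays where it is left; starts at 0.1 to 0.9
- handle (a point): middle of the upright black handle post at the lever's end, 140 mm from the wheel axis, 95 mm above the table; post 22 mm across, 50 to 123 mm above the table, on a steel arm 20 mm wide at 40 to 50 mm. Grip or push it. Takes 1 to 3 N while the jaw runs free, then about 3 N more per notch; 8 N means 45 to 55 N of clamping force; over 70 N the bumper is crushed
- cone0: loose plain black rubber cone, no collar, 48 mm across the foot, 52 mm tall, red ring on top; origin under its middle; a bystander to leave where it is
- cone1: loose plain black rubber cone, no collar, 48 mm across the foot, 52 mm tall, red ring on top; origin under its middle; a bystander to leave where it is
- cone2: loose plain black rubber cone, no collar, 48 mm across the foot, 52 mm tall, red ring on top; origin under its middle; a bystander to leave where it is
- glue: loose white glue bottle, 52 mm across, 130 mm tall, at the right; origin under its middle; a bystander
- reel: loose grey plastic reel, 90 mm across, 24 mm tall, at the right; origin under its middle; a bystander
- driver: loose screwdriver lying beyond the vice; a bystander
Things that resemble listed ones, but are neither listed nor needed, are in the scene too. Leave any purple look-alike of the bumper alone.

How it is judged:
On the way, in this order (a step that is already met when the one before it is completed fails the run):
1. the bumper stands released and upright on the bed between anvil and jaw (x of bumper in the frame of seat between -0.02 and 0.02 m and y of bumper in the frame of seat between -0.06 and 0.008 m and z of bumper in the frame of seat between -0.004 and 0.004 m and angle between bumper's own z axis and vertical below 0.1 rad and contact force between the fingers and bumper below 0.2 N), for 0.2 s.
2. the jaw clamps it with more than 28 N (contact force between jaw and bumper above 28 N), for 0.2 s.
At the end, for the whole second after the job is handed in: The bumper stands upright (within 0.06 rad) on the bed, within 5 mm of the seat, clamped between jaw and V anvil with more than 28 N (and never more than 70 N on the way), the lever within 0.12 rad of its left stop (contact force between jaw and bumper above 28 N and contact force between anvil and bumper above 15 N and horizontal distance between bumper and seat below 0.005 m and z of bumper in the frame of seat between -0.004 and 0.004 m and angle between bumper's own z axis and vertical below 0.06 rad and value of joint lever below 0.12 rad); the robot touches nothing.
It fails at once if the jaw crushes the bumper with more than 70 N (contact force between jaw and bumper above 70 N).
It fails at once if a bystander is shifted by more than 40 mm (distance of any of cone0, cone1, cone2, glue, reel, driver from where it was at the start of the episode above 0.04 m).
It also fails if it takes over 72 s, if anything falls off the work surface, if the arm or the gripper's body presses on something with over 40 N, if the wrist force passes 120 N, or if a joint passes its speed limit or range.

### The arm

A 6-joint arm with a two-finger parallel gripper is mounted at the origin on the work surface. World frame = base frame: x ahead of the robot, y to its left, z up, the work surface at z = 0. Lengths are in m, angles in rad, forces in N, time in s.
With the tool pointing down it reaches from about 0.375 to 0.825 m from the base axis. Payload 5.5 kg.
Tool frame: the origin (TCP) lies on the centre line of the jaws, within the pads' length; the fingertips stand 8 mm ahead of it and the grasp point (between the pads) lies 11 mm behind it (bot.nose_length is the distance from the TCP to the fingertips, in m); z points along the fingers, y is the line along which they close (so a half turn about z gives the same grasp; the last joint's range is limited). The gripper opens to 85 mm and grips with 20 to 120 N. Pads are 22 mm wide; open, the fingers measure 114 mm over their backs; the gripper's body (76 mm by 85 mm) begins 54 mm behind the grasp point. The pads swing forward as they close: fully open they stand 13 mm farther back than shut.
Start: joints at [-1.343, 0.314, -0.047, 1.21, 0, 1.571], TCP at [0.135, -0.584, 0.239] pointing down, gripper open.
Joint ranges: [-2.67, 2.67], [-0.69, 1.73], [-1.03, 1.25], [-2.08, 2.16], [-1.42, 1.45], [-3.14, 3.14]. Speed limits (rad/s): [2.39, 2.39, 3.01, 3.14, 3.14, 3.14].

### API

Orientations are given as a rotation vector (axis times angle).
In Python, from rig import bot gives the robot as it stands. The module is installed in compiled form; this text tells all that it offers. Calls block until the motion is done:
- bot.movep(position, orientation): joint-space move of the TCP to a pose.
- bot.move_l(position, rot=None, feed=0.15): straight line of the TCP; rot=None keeps the orientation; feed is the mean speed in m/s.
- bot.movej(angles): joint-space move.
- bot.gripper_to(opening, force=None): finger opening in m; force is the grip in N (None keeps the last); returns when the fingers have stopped.
- bot.wait(seconds).
- bot.ik(position, orientation): joint angles nearest the present ones, or None.
- bot.state(): the state.
- bot.get_image(name): name is "scene" or "side" or "wrist"; returns (picture, depth): 420x560x3 uint8, blue, green, red; 420x560 float32, m along the optical axis (not along the pixel's ray), 0 where there is no reading.
- bot.get_calibration(name): a dict with "fx", "fy", "cx", "cy" (pixels), "eye" and "attitude" of the camera in the world. Camera axes: x right, y up, looking along -z (the intrinsics and any distortion apply to the point x, -y, -z); pixel columns grow to the right and rows downward; lengths in m; the calibration is good to about 2 mm. A picture is of the moment at which its call begins: read the wrist's pose just before it. get_calibration takes no time and is no camera call; for the wrist camera it gives the pose at the moment of the call.
A pose or a line that the arm cannot do raises bot.MotionError and nothing moves.
- bot.close_job(): hands the job in; it is judged then, once.
The state is a dict: "t": time; "joint_positions": joint angles; "qd": joint speeds; "joint_efforts": joint torques, N m; "position": TCP position; "tool_rot": TCP orientation; "contact_force": force on the tool from outside, world axes, zero at the start; "wrist_torque": the same for the moment, N m; "opening": finger opening in m; "gripper_force": force on a finger pad.
Only numpy, scipy, OpenCV 4.12 (cv2) and the standard library are available. Lean on these libraries where they do the work, as an engineer would, in place of code of your own. Each camera call takes 0.05 s, during which the arm holds its last target. There are 200 camera calls.

## Working session

There is one attempt and no reset: what is moved stays moved. The work goes in short steps, each a Python script; the robot and the scene stay as the last script left them, time stands still between calls to the robot, and variables do not carry over. Pictures are saved under pics/ and viewed, at most 10 in all, crops included, and the job is handed in when it is done.

```bash
mkdir -p pics
cat > h.py <<'E'
from rig import bot
import numpy as np, cv2
from scipy.spatial.transform import Rotation as R
def rot(a):
    a=np.asarray(a,float)
    if a.shape==(3,3): return a
    return R.from_rotvec(a).as_matrix() if a.size==3 else None
def cloud(d,c):
    v,u=np.mgrid[:d.shape[0],:d.shape[1]]
    p=np.dstack([(u-c['cx'])/c['fx']*d,-(v-c['cy'])/c['fy']*d,-d])
    return p@rot(c['attitude']).T+np.array(c['eye'])
E
python3 - <<'E'
from h import *
for n in ("scene","side"):
    c=bot.get_calibration(n); im,d=bot.get_image(n); print(n,c)
    cv2.imwrite(f'pics/{n}0.png',im); np.savez(f'{n}0.npz',im=im,d=d)
s=bot.state(); print(s['t'],s['position'],s['tool_rot'],s['contact_force'])
E
```

```text
scene {'fx': 416.37220438274, 'fy': 416.37220438274, 'cx': 279.7334266073094, 'cy': 216.46606034017586, 'eye': array([ 1.06176715, -0.90078393,  0.80701227]), 'attitude': array([0.94585916, 0.24776276, 0.51044876])}
side {'fx': 527.9195303014912, 'fy': 527.9195303014912, 'cx': 286.4816616955348, 'cy': 216.1833483390463, 'eye': array([0.47085994, 1.2371426 , 0.8868948 ]), 'attitude': array([ 0.0552588 , -1.49407476, -2.68629676])}
0.1 [ 0.1353685  -0.58402704  0.23852684] [-3.11975063e+00 -3.56811435e-01  2.98885768e-04] [ 0.03137115 -0.32741327  0.14958958]
```

View pics/scene0.png

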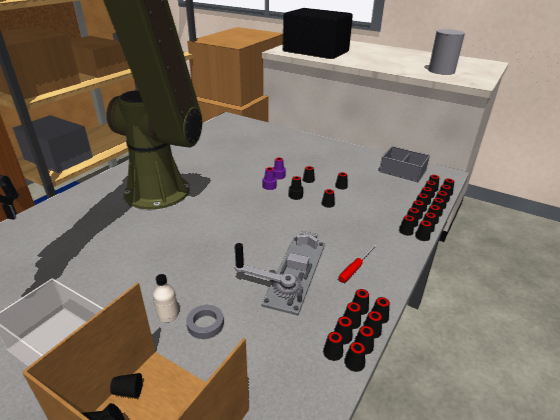

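View pics/side0.png

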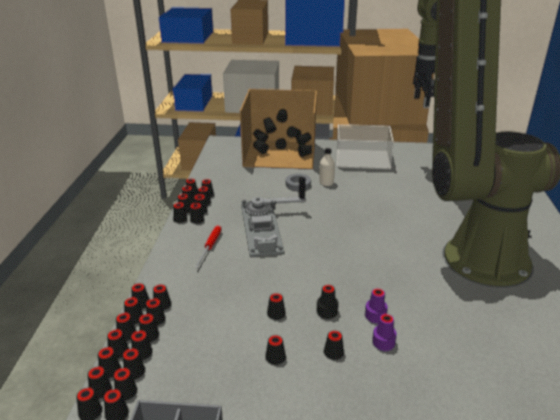

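Scene view: vice around (295,270), with its handle at (239,257). The four black candidates are at (296,187), (309,173), (342,180) and (328,197) in scene, and at (328,300), (335,345), (276,306) and (276,349) in side. Only scene (296,187) = side (328,300) is taller and has a step (collar). The two purple ones are look-alikes to leave alone. I'll confirm with a crop and measure.

Run:
```python
from h import *
for n,box in (("scene",(150,215,255,360)),("side",(275,370,255,410))):
    z=np.load(n+'0.npz'); im,d=z['im'],z['d']; c=bot.get_calibration(n)
    r0,r1,c0,c1=box
    cv2.imwrite(f'pics/{n}_crop.png',cv2.resize(im[r0:r1,c0:c1],None,fx=5,fy=5,interpolation=cv2.INTER_CUBIC))
    h=cv2.cvtColor(im,cv2.COLOR_BGR2HSV)
    m=(((h[...,0]<8)|(h[...,0]>172))&(h[...,1]>150)&(h[...,2]>90)).astype(np.uint8)
    k,l,st,ce=cv2.connectedComponentsWithStats(m)
    P=cloud(d,c); A=rot(c['attitude']);e=np.array(c['eye'])
    for i in range(1,k):
        if st[i,4]<8: continue
        u,v=ce[i]
        if not(r0-10<v<r1+10 and c0-10<u<c1+10): continue
        ray=A@[(u-c['cx'])/c['fx'],-(v-c['cy'])/c['fy'],-1]
        f=lambda zz:(e+ray*(zz-e[2])/ray[2])[:2].round(4)
        print(n,(u.round(),v.round()),'z',np.median(P[l==i][:,2]).round(3),'75:',f(.075),'52:',f(.052))
    if n=='scene':
        for q in [(239,245),(288,279),(307,237),(320,242),(270,308),(298,310),(350,270),(372,250)]:
            print(q,P[q[1],q[0]].round(3))
```

```text
scene (np.float64(278.0), np.float64(159.0)) z 0.074 75: [0.315  0.3449] 52: [0.2915 0.384 ]
scene (np.float64(269.0), np.float64(169.0)) z 0.075 75: [0.3281 0.2567] 52: [0.3051 0.293 ]
scene (np.float64(309.0), np.float64(168.0)) z 0.053 75: [0.4481 0.3445] 52: [0.4288 0.3836]
scene (np.float64(342.0), np.float64(174.0)) z 0.052 75: [0.5731 0.3691] 52: [0.5577 0.409 ]
scene (np.float64(296.0), np.float64(178.0)) z 0.076 75: [0.4469 0.2515] 52: [0.4276 0.2877]
scene (np.float64(329.0), np.float64(191.0)) z 0.053 75: [0.586  0.2319] 52: [0.5711 0.2675]
(239, 245) [ 0.536 -0.218  0.122]
(288, 279) [ 0.675 -0.196  0.054]
(307, 237) [0.623 0.006 0.04 ]
(320, 242) [0.655 0.035 0.015]
(270, 308) [ 0.663 -0.266  0.002]
(298, 310) [ 0.733 -0.243  0.013]
(350, 270) [ 0.789 -0.046  0.026]
(372, 250) [0.801 0.101 0.001]
side (np.float64(328.0), np.float64(289.0)) z 0.076 75: [0.4457 0.254 ] 52: [0.445  0.2262]
side (np.float64(378.0), np.float64(292.0)) z 0.077 75: [0.3278 0.2564] 52: [0.3237 0.2286]
side (np.float64(276.0), np.float64(298.0)) z 0.054 75: [0.5673 0.2953] 52: [0.57   0.2686]
side (np.float64(386.0), np.float64(318.0)) z 0.076 75: [0.3148 0.3438] 52: [0.3104 0.3185]
side (np.float64(334.0), np.float64(336.0)) z 0.054 75: [0.4306 0.4088] 52: [0.4294 0.3853]
side (np.float64(275.0), np.float64(341.0)) z 0.053 75: [0.5558 0.4326] 52: [0.5582 0.4098]
```

View pics/side_crop.png

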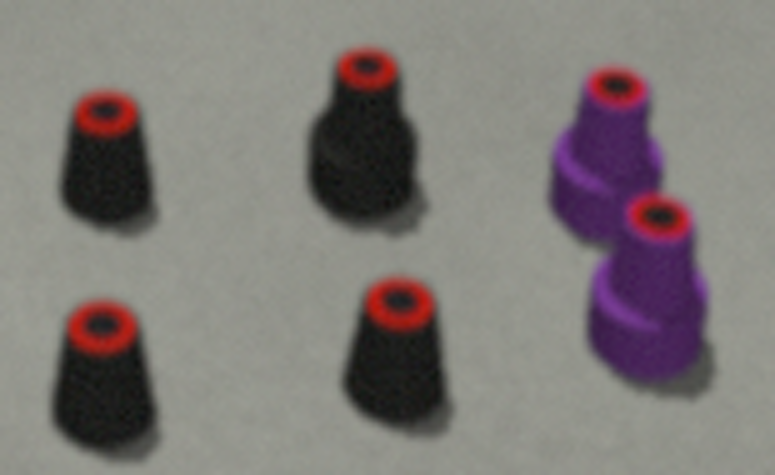

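The crop confirms it: only the black one at side (328,300) has the wide collar. Both views put it at (0.446, 0.253) with its top at 0.075. Next, a look at the vice from above with the wrist camera.

```bash
cat >> h.py <<'E'
def down(psi): return (R.from_euler('z',psi)*R.from_euler('x',np.pi)).as_rotvec()
E
python3 - <<'E'
from h import *
print(bot.nose_length)
bot.movep([0.60,-0.08,0.34],down(0.0))
s=bot.state();c=bot.get_calibration('wrist'); im,d=bot.get_image('wrist')
print(s['t'],s['joint_positions'].round(2) if hasattr(s['joint_positions'],'round') else s['joint_positions'],c)
T=rot(s['tool_rot']).T; print('cam in tool',T@(c['eye']-s['position']),(T@rot(c['attitude'])).round(3))
cv2.imwrite('pics/w1.png',im); np.savez('w1.npz',im=im,d=d,e=c['eye'],a=c['attitude'])
E
```

```text
0.008
2.5583 [-0.13  0.31  0.17  1.43 -0.    3.01] {'fx': 345.9468505759576, 'fy': 345.9468505759576, 'cx': 280.57818832982656, 'cy': 211.24194629879986, 'eye': array([ 0.66573551, -0.08078102,  0.47526943]), 'attitude': array([-0.2098291 ,  0.2103529 , -1.56084154])}
cam in tool [ 6.58880753e-02 -9.60382794e-05 -1.35430703e-01] [[ 0.001  0.964  0.264]
 [ 1.    -0.001  0.   ]
 [ 0.     0.264 -0.964]]
```

View pics/w1.png

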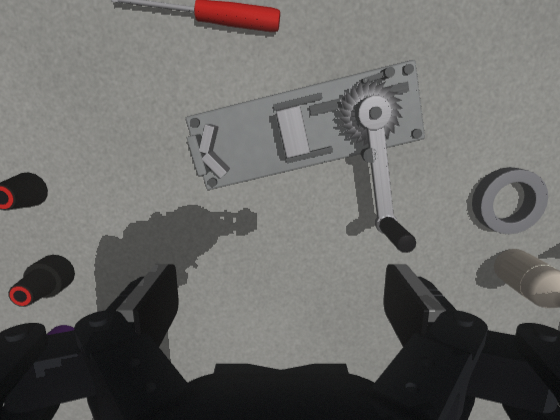

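Wrist view: bed corners at about (187,117), (414,60), (425,138) and (209,189). V anvil at (208,150), jaw at (293,132), wheel hub at (375,113), handle top at about (402,240).

Run:
```python
from h import *
z=np.load('w1.npz'); c=dict(bot.get_calibration('wrist'),eye=z['e'],attitude=z['a'])
im,d=z['im'],z['d']; P=cloud(d,c)
table=P[330:345,230:330,2]; print('table z',np.median(table), np.median(P[250:300,250:330,2]))
H=P[...,2]; roi=np.zeros(H.shape,bool); roi[40:200,170:440]=True
bed=(H>0.007)&roi&(H<0.2)
pts=P[bed][:,:2].astype(np.float32)*1000
# bed top only outline
b2=(H>0.008)&(H<0.016)&roi
(cx,cy),(w,h),a=cv2.minAreaRect(P[b2][:,:2].astype(np.float32)*1000); print('bed rect',cx,cy,w,h,a)
A=rot(c['attitude']);e=np.array(c['eye'])
def cast(u,v,zz):
    r=A@[(u-c['cx'])/c['fx'],-(v-c['cy'])/c['fy'],-1]; return (e+r*(zz-e[2])/r[2])
for q in [(187,117),(414,60),(425,138),(209,189)]: print('corner',cast(*q,.012)[:2].round(4))
print('hub',cast(375,113,.052), P[113,375])
print('handle top',P[240:244,402:406].reshape(-1,3).mean(0))
# vice frame from rect: yaw = direction of long side
bx=cv2.boxPoints(((cx,cy),(w,h),a))/1000
L=sorted([bx[1]-bx[0],bx[2]-bx[1]],key=np.linalg.norm)[1]; L=L/np.linalg.norm(L)*np.sign(L[1])
yaw=np.arctan2(-L[0],L[1]); X=np.array([np.cos(yaw),np.sin(yaw)]);Y=np.array([-np.sin(yaw),np.cos(yaw)])
O=np.array([cx,cy])/1000+0.010*Y; print('yaw',yaw,'O',O)
V=np.dstack([(P[...,:2]-O)@X,(P[...,:2]-O)@Y,H])
top=(H>0.040)&(H<0.048)&roi
for nm,m in (('anvil',top&(V[...,1]>.05)),('jaw',top&(V[...,1]<.05)&(V[...,1]>-.045))):
    q=V[m]; print(nm,len(q),q.min(0).round(4),q.max(0).round(4))
    for x0 in np.arange(-.04,.041,.008):
        s=q[abs(q[:,0]-x0)<.003]
        if len(s): print(x0.round(3),len(s),np.percentile(s[:,1],[3,97]).round(4))
hb=V[(H>.048)&(H<.06)&roi&(V[...,0]>-.03)]; print('hub in vice',V[113,375], 'handle',[((P[242,404,:2]-O)@X),((P[242,404,:2]-O)@Y)])
bg=cv2.resize(im[40:210,170:440],None,fx=2.9,fy=2.9,interpolation=cv2.INTER_CUBIC); cv2.imwrite('pics/w1c.png',bg)
```

```text
table z 0.0011678385462481344 0.0010998074940922753
bed rect 651.4083862304688 -113.33013916015625 100.22288513183594 300.36083984375 13.37730884552002
corner [0.665  0.0403]
corner [ 0.7331 -0.2461]
corner [ 0.6383 -0.2701]
corner [0.5702 0.0171]
hub [ 0.66953721 -0.19178598  0.052     ] [ 0.6695028  -0.19078112  0.05583161]
handle top [ 0.53554344 -0.21321936  0.1240126 ]
yaw 0.23347832 O [ 0.64909476 -0.10360146]
anvil 961 [-0.0336  0.1002  0.0401] [0.0329 0.1373 0.0472]
-0.032 18 [0.1041 0.1113]
-0.024 82 [0.1022 0.1348]
-0.016 106 [0.107  0.1354]
-0.008 99 [0.1117 0.1353]
0.0 78 [0.115  0.1358]
0.008 105 [0.1112 0.1356]
0.016 113 [0.1066 0.1356]
0.024 93 [0.1021 0.1346]
0.032 21 [0.1039 0.1114]
jaw 1232 [-0.0288 -0.0066  0.0401] [0.0289 0.0249 0.0477]
-0.024 120 [-0.0055  0.0234]
-0.016 127 [-0.0055  0.0237]
-0.008 124 [-0.0054  0.0236]
0.0 128 [-0.0056  0.0237]
0.008 130 [-0.0055  0.0236]
0.016 136 [-0.0055  0.024 ]
0.024 134 [-0.0054  0.0232]
hub in vice [-0.00031582 -0.08953592  0.05583161] handle [np.float64(-0.13620417763719972), np.float64(-0.08061528329849948)]
```

View pics/w1c.png

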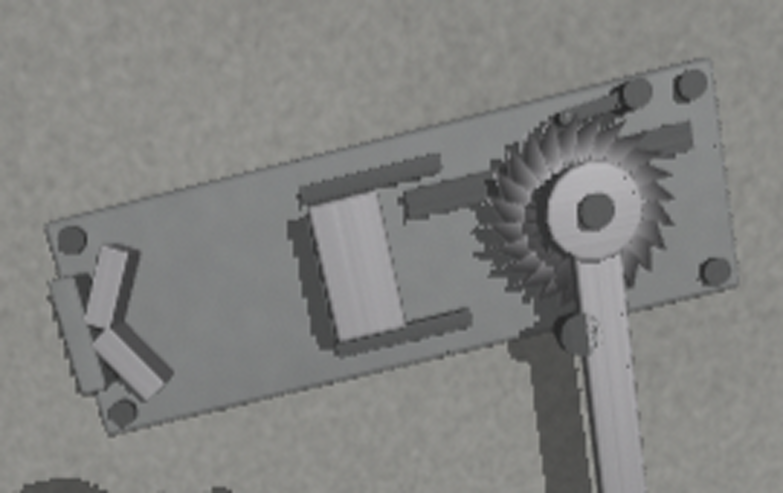

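Measured in the vice frame:

| Quantity | Value | Check |
|---|---|---|
| Yaw | 0.233 rad | – |
| Bed size | 100 × 300 mm | matches the spec |
| V apex | y ≈ 0.117 | – |
| Seat | y ≈ 0.086 | apex − 27/sin 60° |
| Jaw face | y ≈ 0.024 | gap to touch is 35 mm, within 13–50 |
| Lever | θ ≈ 0.48 | – |

I'll pick the bumper and stand it at y ≈ 0.070.

```bash
cat >> h.py <<'E'
yaw=.2335; X=np.array([np.cos(yaw),np.sin(yaw)]);Y=np.array([-np.sin(yaw),np.cos(yaw)]); O=np.array([.6491,-.1036])
def W(x,y,z): return [*(O+x*X+y*Y),z]
E
python3 - <<'E'
from h import *
psi=yaw+np.pi/2; r=down(psi); b=[.4462,.2528]
bot.movep([*b,.17],r)
bot.move_l([*b,.047],feed=.15)
bot.gripper_to(.025,40); s=bot.state(); print('grip',s['opening'],s['gripper_force'],s['t'],s['position'])
bot.move_l([*b,.17],feed=.2)
bot.movep(W(0,.070,.17),r)
s=bot.state(); print('held',s['opening'],s['gripper_force'],s['contact_force'])
bot.move_l(W(0,.070,.0605),feed=.1)
s=bot.state(); print('down',s['position'],s['contact_force'],s['t'])
d0=bot.get_image('side')[0]; cv2.imwrite('pics/side_place.png',cv2.resize(d0[180:270,220:310],None,fx=6,fy=6))
c=bot.get_calibration('scene'); z=np.load('scene0.npz'); print('glue',cloud(z['d'],c)[295:310:5,166])
E
```

```text
grip 0.035569013474431053 39.575925688259304 5.5917 [0.44647588 0.25301206 0.047815  ]
held 0.03578537729997229 39.8786130733788 [ 0.68462243  0.53468586 -2.85699745]
down [ 0.63345092 -0.03548461  0.06095719] [ 0.02921297 -1.32008635 -1.23480047] 8.8917
glue [[ 0.47496694 -0.43014856  0.08731068]
 [ 0.4771418  -0.43465449  0.07571166]
 [ 0.47849891 -0.43852639  0.06299681]]
```

View pics/side_place.png

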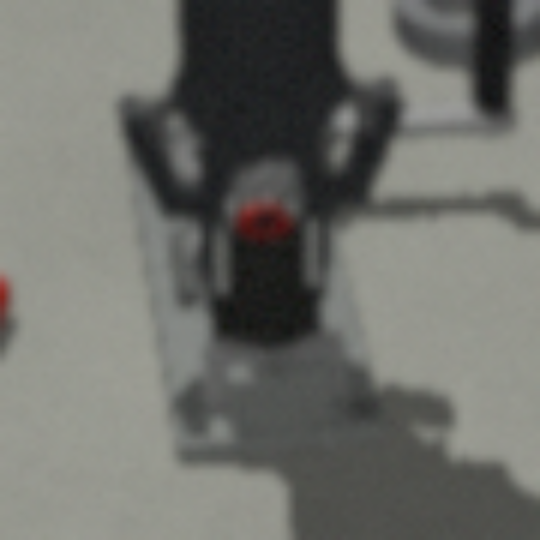

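The bumper is held upright over the bed behind the V, ring at about (265,220) in the crop. Releasing it, then checking with the wrist camera.

Run:
```python
from h import *
bot.gripper_to(.07); bot.wait(.2)
p=W(0,.070,.25); bot.move_l(p,feed=.25)
def look(n):
    c=bot.get_calibration(n); im,d=bot.get_image(n)
    h=cv2.cvtColor(im,cv2.COLOR_BGR2HSV); m=((h[...,0]<8)|(h[...,0]>172))&(h[...,1]>150)&(h[...,2]>90)
    P=cloud(d,c); A=rot(c['attitude']);e=np.array(c['eye'])
    k,l,st,ce=cv2.connectedComponentsWithStats(m.astype(np.uint8))
    for i in range(1,k):
        u,v=ce[i]; ray=A@[(u-c['cx'])/c['fx'],-(v-c['cy'])/c['fy'],-1]
        q=(e+ray*(.087-e[2])/ray[2])[:2]-O
        if st[i,4]>8 and abs(q@X)<.06 and abs(q@Y)<.16: print(n,ce[i].round(),st[i,4],'vice xy',(q@X).round(4),(q@Y).round(4),'z',np.median(P[l==i][:,2]).round(4))
for n in ('wrist','side','scene'): look(n)
s=bot.state(); print(s['t'],s['contact_force'])
```

```text
wrist [282. 195.] 468 vice xy -0.0004 0.0708 z 0.0886
side [264. 217.] 30 vice xy -0.0002 0.0692 z 0.0891
scene [304. 233.] 36 vice xy 0.001 0.0699 z 0.0875
10.625 [0.5954536  0.08308672 0.7383376 ]
```

The bumper stands at vice (0, 0.070) and all three views agree. The ring reads 0.088, against 0.087 expected. Now I'll cage the handle and make the first drive stroke.

```bash
cat >> h.py <<'E'
HUB=np.array([0,-.0895]); OP=.036; ZH=.080
def hp(th,z=ZH):
    a=th-.55; v=HUB+.14*np.array([-np.cos(a),-np.sin(a)])
    return W(v[0],v[1],z), down(yaw+np.pi+a)
def ft(th,base):
    s=bot.state(); a=yaw+th-.55; f=np.array(s['contact_force'])-base
    t=np.array([np.sin(a),-np.cos(a),0])   # direction of growing th
    return float(f@t), float(f@np.array([-np.cos(a),-np.sin(a),0])), s
def sweep(t0,t1,step,base,stop,feed=.12,quiet=False):
    """move the cage; stop when the handle's reaction exceeds `stop` N"""
    n=max(1,int(np.ceil(abs(t1-t0)/step))); log=[]; th=t0
    for th in np.linspace(t0,t1,n+1)[1:]:
        p,r=hp(th); bot.move_l(p,r,feed=feed); f,fr,s=ft(th,base); log.append((round(float(th),3),round(-f*np.sign(t1-t0),2)))
        if log[-1][1]>stop: break
    print('t',round(s['t'],1),'rad',round(fr,2),log); return float(th)
E
python3 - <<'E'
from h import *
bot.gripper_to(OP,40)
p,r=hp(.48,.20); bot.movep(p,r); bot.wait(.1); base=np.array(bot.state()['contact_force']); print(base,bot.state()['opening'],bot.state()['t'])
np.save('base.npy',base)
p,r=hp(.48); bot.move_l(p,r,feed=.12); print('down',ft(.48,base)[:2])
th=sweep(.48,1.12,.08,base,7); np.save('th.npy',th)
E
```

```text
[-0.32326002  0.62313322  0.47183171] 0.03615189006443382 12.75
down (1.5802094422161574, 0.001465833264497396)
t 16.1 rad -0.19 [(0.551, np.float64(-1.0)), (0.622, np.float64(-0.6)), (0.693, np.float64(-1.37)), (0.764, np.float64(-0.61)), (0.836, np.float64(-1.19)), (0.907, np.float64(-0.04)), (0.978, np.float64(-0.77)), (1.049, np.float64(-1.26)), (1.12, np.float64(-0.22))]
```

Run:
```python
from h import *
a,_=bot.get_image('scene'); b,_=bot.get_image('side')
bot.wait(.3); F=[]
for i in range(10): bot.wait(.02); F.append(bot.state()['contact_force'])
base=np.load('base.npy'); print(np.mean(F,0)-base,np.std(F,0), ft(1.12,base)[:2])
A=cv2.resize(a[200:320,210:340],(430,397)); B=cv2.resize(b[160:260,225:325],(397,397))[:, :370]
cv2.imwrite('pics/l1.png',np.hstack([A,B]))
```

```text
[ 0.07012999 -0.44281725 -0.37759029] [0.48528364 0.52264295 0.20053151] (0.3955092654437411, -0.19055588869946655)
```

View pics/l1.png

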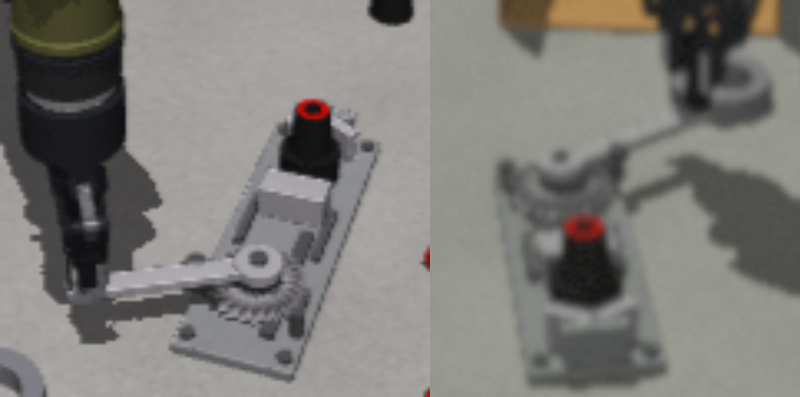

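The lever is caged and follows. It is near its right stop, and the jaw has advanced behind the upright bumper. Single force readings carry about 0.5 N of noise, so I'll average them. Next: swing back, then stroke 2.

```bash
cat >> h.py <<'E'
def ft(th,base,n=6):
    a=yaw+th-.55; F=[]
    for i in range(n): F.append(bot.state()['contact_force']); bot.wait(.012)
    s=bot.state(); f=np.mean(F,0)-base
    t=np.array([np.sin(a),-np.cos(a),0])
    return float(f@t), float(f@np.array([-np.cos(a),-np.sin(a),0])), s
def jaw():
    """jaw top's front edge and bumper ring in the vice frame, side camera"""
    for n in ('side','scene'):
        c=bot.get_calibration(n); im,d=bot.get_image(n); P=cloud(d,c); A=rot(c['attitude']);e=np.array(c['eye'])
        V=np.dstack([(P[...,:2]-O)@X,(P[...,:2]-O)@Y,P[...,2]])
        m=(abs(V[...,0])<.03)&(V[...,2]>.040)&(V[...,2]<.0475)&(V[...,1]<.075)&(V[...,1]>-.03)
        h=cv2.cvtColor(im,cv2.COLOR_BGR2HSV); m&=h[...,2]>90
        hh=((h[...,0]<8)|(h[...,0]>172))&(h[...,1]>150)&(h[...,2]>90)&(abs(V[...,0])<.05)&(abs(V[...,1])<.15)&(V[...,2]>.07)
        v,u=np.nonzero(hh); ray=A@[(u.mean()-c['cx'])/c['fx'],-(v.mean()-c['cy'])/c['fy'],-1]; q=(e+ray*(.087-e[2])/ray[2])[:2]-O
        print(n,'jaw y',np.percentile(V[m][:,1],[3,97]).round(4) if m.sum()>5 else None,m.sum(),'ring',(q@X).round(4),(q@Y).round(4))
E
python3 - <<'E'
from h import *
base=np.load('base.npy'); th=float(np.load('th.npy'))
jaw()
th=sweep(th,.06,.4,base,6); th=sweep(th,-.04,.05,base,4)
th=sweep(th,1.10,.1,base,4.5); np.save('th.npy',th); jaw()
E
```

```text
side jaw y [0.0074 0.0336] 39 ring 0.0018 0.0675
scene jaw y [0.0014 0.0307] 150 ring 0.0012 0.0685
t 18.6 rad -0.61 [(0.767, np.float64(0.84)), (0.413, np.float64(0.89)), (0.06, np.float64(0.61))]
t 19.2 rad -0.36 [(0.01, np.float64(0.61)), (-0.04, np.float64(0.57))]
t 22.9 rad 0.02 [(0.055, np.float64(-0.38)), (0.15, np.float64(-0.11)), (0.245, np.float64(-0.38)), (0.34, np.float64(-0.3)), (0.435, np.float64(-0.65)), (0.53, np.float64(-0.68)), (0.625, np.float64(-0.3)), (0.72, np.float64(-0.29)), (0.815, np.float64(-0.78)), (0.91, np.float64(-0.56)), (1.005, np.float64(-0.77)), (1.1, np.float64(-0.59))]
side jaw y [0.0213 0.0506] 41 ring -0.0001 0.0746
scene jaw y [0.0169 0.0459] 144 ring 0.0005 0.0745
```

Stroke 2 advanced the jaw 16 mm (3 notches) and the bumper is now being pushed, centre 0.0745. About 11 mm remains to the seat. The static force bias is about −0.55 N on a drive stroke. Stroke 3 goes in finer steps.

Run:
```python
from h import *
base=np.load('base.npy'); th=float(np.load('th.npy'))
th=sweep(th,.06,.4,base,6); th=sweep(th,-.05,.05,base,4)
th=sweep(th,.35,.1,base,5); th=sweep(th,1.12,.05,base,5.2); np.save('th.npy',th); jaw()
```

```text
t 24.8 rad -0.22 [(0.753, np.float64(1.01)), (0.407, np.float64(1.16)), (0.06, np.float64(0.86))]
t 25.7 rad -0.79 [(0.023, np.float64(0.22)), (-0.013, np.float64(0.26)), (-0.05, np.float64(1.71))]
t 27.0 rad -0.25 [(0.05, np.float64(-0.76)), (0.15, np.float64(-0.26)), (0.25, np.float64(-0.66)), (0.35, np.float64(-0.15))]
t 31.8 rad 2.84 [(0.398, np.float64(-0.57)), (0.446, np.float64(-0.48)), (0.494, np.float64(-0.83)), (0.542, np.float64(-0.54)), (0.591, np.float64(-0.08)), (0.639, np.float64(-0.19)), (0.687, np.float64(-0.73)), (0.735, np.float64(-0.36)), (0.783, np.float64(0.68)), (0.831, np.float64(0.96)), (0.879, np.float64(1.73)), (0.928, np.float64(3.03)), (0.976, np.float64(1.86)), (1.024, np.float64(3.04)), (1.072, np.float64(3.53)), (1.12, np.float64(4.74))]
side jaw y [0.0323 0.0558] 32 ring 0.0011 0.0841
scene jaw y [0.0254 0.0544] 139 ring 0.0011 0.0827
```

Stroke 3 seated the bumper: ring at 0.083–0.084, with the load starting at about θ 0.75. The handle force fits 1.1 + 3 N per notch and is now about 5.3 N. I'll return slowly to see how far the pawl slips, then start stroke 4 carefully with a stop just below 8 N true.

Run:
```python
from h import *
base=np.load('base.npy'); th=float(np.load('th.npy'))
th=sweep(th,.80,.05,base,6); th=sweep(th,.06,.4,base,6); th=sweep(th,-.05,.05,base,4)
th=sweep(th,.70,.05,base,5.5); np.save('th.npy',th); jaw()
```

```text
t 34.0 rad 0.28 [(1.074, np.float64(-4.84)), (1.029, np.float64(-4.48)), (0.983, np.float64(-1.02)), (0.937, np.float64(0.75)), (0.891, np.float64(0.96)), (0.846, np.float64(0.7)), (0.8, np.float64(0.36))]
t 35.3 rad 0.2 [(0.43, np.float64(1.55)), (0.06, np.float64(0.5))]
t 36.2 rad -0.49 [(0.023, np.float64(0.65)), (-0.013, np.float64(0.52)), (-0.05, np.float64(1.24))]
t 39.8 rad 0.6 [(0.0, np.float64(-0.58)), (0.05, np.float64(-0.44)), (0.1, np.float64(-0.62)), (0.15, np.float64(-0.36)), (0.2, np.float64(1.3)), (0.25, np.float64(3.79)), (0.3, np.float64(4.52)), (0.35, np.float64(4.53)), (0.4, np.float64(5.27)), (0.45, np.float64(4.11)), (0.5, np.float64(4.75)), (0.55, np.float64(6.28))]
side jaw y [0.0282 0.0603] 35 ring 0.0007 0.0843
scene jaw y [0.0238 0.0553] 146 ring 0.0011 0.0827
```

The pawl slipped back about half a notch, so it kept 0.9 notch (~20 N). Now at θ 0.55 the handle takes about 6.8 N, roughly 2.1 notches. I'll creep on to about 8 N, then return slowly, watching where the load is taken over.

Run:
```python
from h import *
base=np.load('base.npy'); th=float(np.load('th.npy'))
print(-ft(th,base,20)[0]+.55)
th=sweep(th,.61,.02,base,7.1); print(-ft(th,base,20)[0]+.55)
th=sweep(th,.20,.035,base,6); np.save('th.npy',th)
```

```text
6.42904060304796
t 40.3 rad 0.17 [(0.57, np.float64(7.19))]
7.610601849294625
t 43.8 rad -0.68 [(0.536, np.float64(-7.53)), (0.503, np.float64(-5.9)), (0.469, np.float64(-3.47)), (0.435, np.float64(0.31)), (0.402, np.float64(0.67)), (0.368, np.float64(0.65)), (0.335, np.float64(0.7)), (0.301, np.float64(0.82)), (0.267, np.float64(0.56)), (0.234, np.float64(0.47)), (0.2, np.float64(0.58))]
```

The load was handed over at θ ≈ 0.45, one notch above the earlier hold, so about 1.85 notches (≈ 41 N) are retained. Now I'll take the lever to the left stop, centre the cage, lift off and check.

Run:
```python
from h import *
base=np.load('base.npy'); th=float(np.load('th.npy'))
th=sweep(th,.0,.2,base,4); th=sweep(th,-.09,.02,base,2.5)
c=th+.05; p,r=hp(c); bot.move_l(p,r,feed=.05); print('cage',ft(c,base)[:2])
p,r=hp(c,.25); bot.move_l(p,r,feed=.2)
print(bot.state()['contact_force']-base, bot.state()['t'])
bot.movep([.50,-.10,.34],down(0)); jaw()
im,d=bot.get_image('wrist'); C=bot.get_calibration('wrist'); P=cloud(d,C)
m=(P[...,2]>.115)&(P[...,2]<.128)&(np.hypot(P[...,0]-.537,P[...,1]+.147)<.06); q=P[m].mean(0)[:2]-O; v=np.array([q@X,q@Y])-HUB
print('handle',m.sum(),np.linalg.norm(v),'theta',.55+np.arctan2(-v[1],-v[0]),bot.state()['t'])
cv2.imwrite('pics/end.png',im)
```

```text
t 44.2 rad -0.37 [(0.0, np.float64(0.32))]
t 45.1 rad -1.19 [(-0.018, np.float64(0.51)), (-0.036, np.float64(1.09)), (-0.054, np.float64(5.09))]
cage (0.5475965172009153, -0.49322529131842774)
[ 0.88325597  0.51070875 -0.78487234] 46.4833
side jaw y [0.0302 0.0568] 34 ring 0.0006 0.0837
scene jaw y [0.0248 0.0553] 139 ring 0.0011 0.0827
handle 373 0.13928784693464816 theta -0.0030687998820646545 49.0833
```

View pics/end.png

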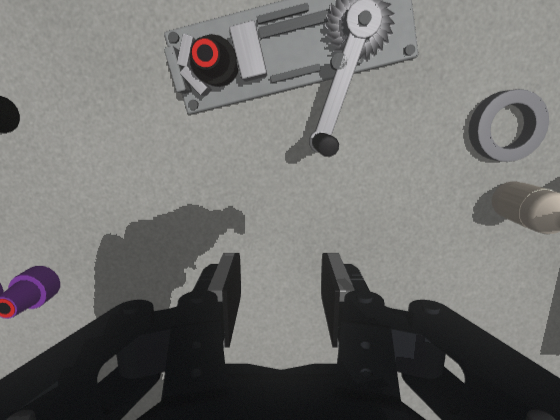

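The end view shows the bumper upright in the V (ring at (205,53)), the jaw against it at (248,50), and the lever at its left stop (handle (326,145), θ ≈ 0). The gripper is clear of everything, so I'm handing in.

```bash
python3 -c "
from rig import bot
print(bot.close_job())"
```

```text
the job is handed in; nothing more can be done
None
```

The job is handed in, with no verdict returned: the collared bumper stands upright in the V, clamped at an estimated 41 N (last pull about 7.6 N, then the pawl slipped back part of a notch), with the lever at its left stop, the robot clear and about 49 of the 72 s used.

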